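Change the die in a bench press by shunting die plates through its cross-shaped slide

TASK

Change the die under the bench press. One at a time, slide the dies along the lanes by their upright handles without lifting them out: first draw the slotted die out of the bay under the press head, straight through to the end of the empty front lane; then slide the round die through the middle and into the bay, past the spring catches, until it stops fully home against the rear wall; then slide the square die into the middle space, ready as the next one. Feel for the stops rather than ramming, let go, and leave the tin, the oak block and the tape measure where they are.

Things in the scene. Friction and masses are not known exactly. Their poses are not given: they have to be found in the camera images.
- press: Grey bench press fixed to the table, base 230 x 230 mm. Four corner blocks (21 mm high) leave a cross of lanes 70 mm wide, floor 6 mm above the table, mouths chamfered 6 mm. Origin: under the cross's middle, at table height; +x along the rear lane (the bay) to the column, +y along the left lane. End walls are 105 mm from the middle (front 110): a die stopped there has its centre at 71.5 mm (76.5).
- head_edge (a point): Middle of the lower front edge of the press head that overhangs the bay (66 mm wide, 88 to 238 mm above the table; column behind). A handle in the bay stands only 5 to 6 mm nearer the robot than this, so a gripper coming straight down hits the head; one leaning 30 to 45 degrees, fingers pointing down and along press +x, fits. A ram (17 mm square, 29 mm behind, lower end 65 mm high) hangs below.
- bay_catch (a point): Midway between two sprung round noses in the bay's side walls, 71.5 mm from the press origin. They snap into the side notches of a die that is home. To pass them, in or out, takes about 5 to 14 N along the lane, the die's friction included; going in, the push eases as they snap and then the die meets the rigid rear wall.
- bay_end (a point): Middle of the rigid rear wall of the bay, at floor level, 105 mm from the press origin. A die fully home touches it, its handle axis 55.5 mm in front of it.
- die_round_handle (a point): Middle of the upright handle of the round die (boss: a dark disc 32 mm across); starts at the end of the left or right lane. All dies: plate 67 x 67 x 16 mm, 0.25 to 0.5 kg; handle bar 12 (x) by 14 mm (y), 44 mm tall on the plate; point 38 mm above the plate's underside, 22 mm from its centre toward own -x; boss 13 mm high, from 18 mm behind the handle axis. Axes as the press's.
- die_square_handle (a point): Middle of the upright handle of the square die (boss: one solid dark rectangular block 32 x 44 mm); starts at the end of the side lane opposite the round die. Plate, handle and point as for the round die. When it stands in the middle space its handle is at about x -22, y 0 mm in the press's frame.
- die_slotted_handle (a point): Middle of the upright handle of the slotted die (boss: two parallel dark bars, each 32 x 12 mm, 20 mm apart); starts in the bay under the head, held by the catches. Plate, handle and point as for the round die. At the front lane's end (nearest the robot) its handle is at about x -98, y 0 mm in the press's frame.
- wax_tin_center (a point): Bystander: round tin, 63 mm across, 34 mm high, on the table to the right; point at its centre.
- offcut_oak: Bystander: oak block 45 x 90 x 45 mm on the table at the left; origin under its centre.
- tape_measure: Bystander: yellow tape measure 38 x 92 x 67 mm on the table to the left; origin under its centre.
There are look-alikes about, which are no part of the job. Leave any blue or orange look-alike of the part that bears die_square_handle alone.

How it is judged:
By the outcome, as a careful person would: the job done as asked, in the order asked, and still so for the second after the job is handed in, with the robot touching nothing.
It also fails if it takes over 61 s, if anything falls off the work surface, if the arm or the gripper's body presses on something with over 40 N, if the wrist force passes 120 N, or if a joint passes its speed limit or range.

ROBOT

A 7-joint arm with a two-finger parallel gripper is mounted at the origin on a cart in front of the work surface, level with it; the furniture and walls round the work are solid. World frame = base frame: x ahead of the robot, y to its left, z up, the work surface at z = 0. Lengths are in m, angles in rad, forces in N, time in s.
With the tool pointing down it reaches from about 0.4 to 0.9 m from the base axis. Payload 5.5 kg.
Tool frame: the origin (TCP) lies midway between the tips of the shut fingers; the grasp point (between the pads) lies 19 mm behind it; z points along the fingers, y is the line along which they close (so a half turn about z gives the same grasp; the last joint's range is limited). The gripper opens to 85 mm and grips with 20 to 120 N. Pads are 22 mm wide; open, the fingers measure 114 mm over their backs; the gripper's body (76 mm by 85 mm) begins 54 mm behind the grasp point. The pads swing forward as they close: fully open they stand 13 mm farther back than shut.
Start: joints at [1.389, 0.501, -0.427, 1.55, 0.221, 1.138, -0.21], TCP at [0.28, -0.587, 0.231] pointing down, gripper open.
Joint ranges: [-2.88, 2.88], [-0.31, 2.03], [-1.54, 1.56], [0.2, 2.42], [-1.41, 4.55], [0.19, 2.02], [-2.57, 2.57]. Speed limits (rad/s): [2.57, 2.57, 3.14, 3.14, 3.14, 3.14, 3.14].

INTERFACE

Orientations are given as [roll, pitch, yaw] about the fixed x, y, z axes, in that order (R = Rz(yaw) Ry(pitch) Rx(roll)).
In Python, from plant import r gives the robot as it stands.
- The arm moves only by the shell command python3 -m jog 'ROWS' [OPENING] [FORCE]. ROWS is a JSON object of lists of equal length, an entry for each row: "delta_pos": the shift along the tool's x, y, z in cm, a list of three; "dr": the turn, a rotation vector about the tool's x, y, z in degrees, a list of three. In form: {"delta_pos": [[x, y, z], ...], "dr": [[ax, ay, az], ...]}. A call has 1 to 12 rows; each row shifts and turns the commanded pose from where the row before left it, along the tool's axes as they then stand; what a row does not reach is not made up. A row lasts 1/8 s, in which the tool goes at most 62.5 mm and 10.7 degrees, less where a joint would pass 70% of its speed; a pose out of reach is approached as far as the arm can. A call is refused whole if a number of a shift passes 6.25 or a number of a turn 10.7, either way. A call with a gripper value outside its range is refused whole. OPENING is the finger opening in cm, from 0 to 8.54, set as the call begins (- or left out, the last holds). The fingers move at their own pace and stop on an object; FORCE is the grip in N (left out, the last holds). Time passes only in rows, so rows that do not move let the fingers close. It gives the time, the measured TCP pose, the force, the opening and the grip force at its end, in the units of the state.
- r.get_state(): the state, without advancing time (a new reading comes with each control period).
- r.capture(name): name is "side" or "top" or "wrist"; returns the picture (420x560x3 uint8, red, green, blue); there is no depth.
- r.calibration(name): a dict with "mtx" (3x3 intrinsics, pixels), "world_from_camera" (4x4, takes a point from camera to world coordinates); the wrist camera has in their place "tool_from_camera" (4x4, takes a point from camera to tool coordinates, whose origin is the TCP and whose axes are the flange's). Camera axes: x right, y down, z forward; pixel columns grow to the right and rows downward; lengths in m; the calibration is good to about 2 mm. A picture is of the moment at which its call begins: read the wrist's pose just before it. calibration takes no time and is no camera call.
- r.job_done(): hands the job in; it is judged then, once.
The state is a dict: "time_s": time; "qpos": joint angles; "qvel": joint speeds; "tau": joint torques, N m; "tcp_pos": TCP position; "orientation": TCP orientation; "wrist_force": force on the tool from outside, world axes, zero at the start; "wrist_torque": the same for the moment, N m; "gripper_width": finger opening in m; "gripper_force": force on a finger pad.
Only numpy, scipy, OpenCV 4.12 (cv2) and the standard library are available. Lean on these libraries where they do the work, as an engineer would, in place of code of your own. Each camera call takes 0.05 s, during which the arm holds its last target. There are 200 camera calls.

## Working session

There is one attempt and no reset: what is moved stays moved. The work goes in short steps, Python scripts to look and compute and a shell command to move; the robot and the scene stay as the last step left them, time stands still between calls to the robot, and variables do not carry over. Pictures are saved under pics/ and viewed, at most 10 in all, crops included, and the job is handed in when it is done.

```bash
mkdir -p pics; ls; cat > h.py <<'E'
import numpy as np, cv2, json
from plant import r
from scipy.spatial.transform import Rotation as R
def snap(cam,fn,crop=None,s=1):
    im=r.capture(cam)[:,:,::-1]
    cv2.imwrite('pics/full_'+fn,im)
    if crop: u0,v0,u1,v1=crop; im=im[v0:v1,u0:u1]
    if s!=1: im=cv2.resize(im,None,fx=s,fy=s,interpolation=cv2.INTER_CUBIC)
    cv2.imwrite('pics/'+fn,im)
def ray(cam,uv,z,T=None):
    c=r.calibration(cam); M=c['mtx']; T=np.array(c['world_from_camera']) if T is None else T
    d=T[:3,:3]@np.linalg.solve(np.array(M),[uv[0],uv[1],1.]); o=T[:3,3]
    return o+d*(z-o[2])/d[2]
def proj(cam,p):
    c=r.calibration(cam); T=np.linalg.inv(np.array(c['world_from_camera'])); q=np.array(c['mtx'])@(T[:3,:3]@np.array(p)+T[:3,3]); return q[:2]/q[2]
E
python3 - <<'E'
from h import *
a=r.capture('top')[:,:,::-1]; b=r.capture('side')[:,:,::-1]
cv2.imwrite('pics/top0.png',a); cv2.imwrite('pics/side0.png',b)
for n in('top','side'):
    c=r.calibration(n); print(n,np.round(c['mtx'],1).tolist(),np.round(c['world_from_camera'],3).tolist())
print(r.calibration('wrist')); print(r.get_state())
E
```

```text
pics
top [[447.8, 0.0, 283.0], [0.0, 447.8, 209.7], [0.0, 0.0, 1.0]] [[0.071, -0.975, 0.209, 0.299], [-0.997, -0.07, 0.01, -0.023], [0.005, -0.209, -0.978, 1.248], [0.0, 0.0, 0.0, 1.0]]
side [[403.0, 0.0, 279.0], [0.0, 403.0, 208.7], [0.0, 0.0, 1.0]] [[-0.998, -0.058, 0.021, 0.545], [-0.059, 0.81, -0.584, 0.615], [0.016, -0.584, -0.812, 0.978], [0.0, 0.0, 0.0, 1.0]]
{'mtx': array([[358.01463031,   0.        , 283.97007536],
       [  0.        , 358.01463031, 205.19096356],
       [  0.        ,   0.        ,   1.        ]]), 'tool_from_camera': array([[-4.00976845e-04, -9.65752475e-01, -2.59464828e-01,
         6.42005708e-02],
       [ 9.99999779e-01, -2.49849311e-04, -6.15436657e-04,
        -6.70423356e-04],
       [ 5.29532366e-04, -2.59465018e-01,  9.65752362e-01,
        -1.44329464e-01],
       [ 0.00000000e+00,  0.00000000e+00,  0.00000000e+00,
         1.00000000e+00]])}
{'time_s': 0.1, 'qpos': array([ 1.38917067,  0.50177411, -0.42678994,  1.55133063,  0.22078134,
        1.13831785, -0.21030323]), 'qvel': array([-0.00147824, -0.00119639, -0.00153317, -0.00281564, -0.00015242,
       -0.00113835, -0.00074733]), 'tau': array([-1.24101786e-02, -5.70810521e+01, -5.83932549e+00, -2.81743187e+01,
        1.04122577e-02,  5.52493017e-03,  1.93623498e-05]), 'tcp_pos': array([ 0.27938506, -0.58619958,  0.23035513]), 'orientation': array([-3.13981173e+00, -7.27239495e-05,  4.44844513e-01]), 'wrist_force': array([0.32000412, 0.13066753, 0.10677052]), 'wrist_torque': array([ 0.00857132, -0.00032528, -0.00483761]), 'gripper_force': 0.0, 'gripper_width': 0.08531559860058142}
```

View pics/top0.png

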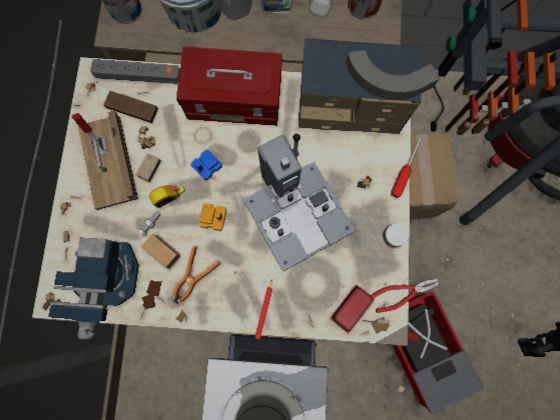

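View pics/side0.png

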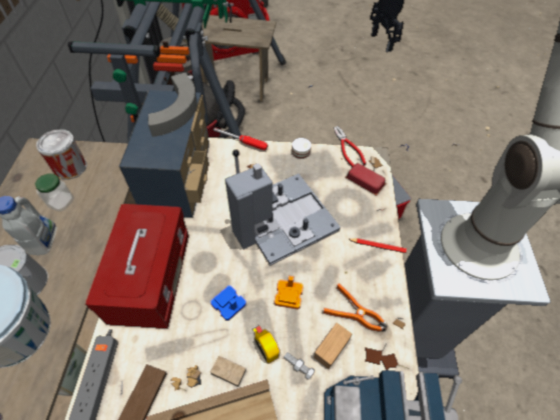

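The top view shows the grey press at about (298,217), with the head and column toward (280,165). The dies sit at (275,223) on the left and (320,200) on the right. The blue (206,165) and orange (212,216) parts are look-alikes lying on the table, so I'll leave them alone. Next I'll enlarge the press.

```bash
python3 - <<'E'
from h import *
a=cv2.imread('pics/top0.png')[150:275,235:360]; b=cv2.imread('pics/side0.png')[155:265,225:345]
cv2.imwrite('pics/topc.png',cv2.resize(a,None,fx=4.8,fy=4.8,interpolation=cv2.INTER_CUBIC))
cv2.imwrite('pics/sidec.png',cv2.resize(b,None,fx=5,fy=5,interpolation=cv2.INTER_CUBIC))
E
```

```text
(no output)
```

View pics/topc.png

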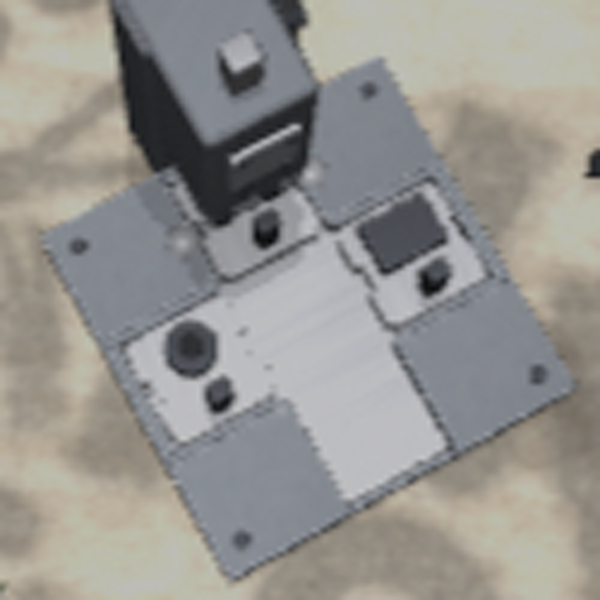

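View pics/sidec.png

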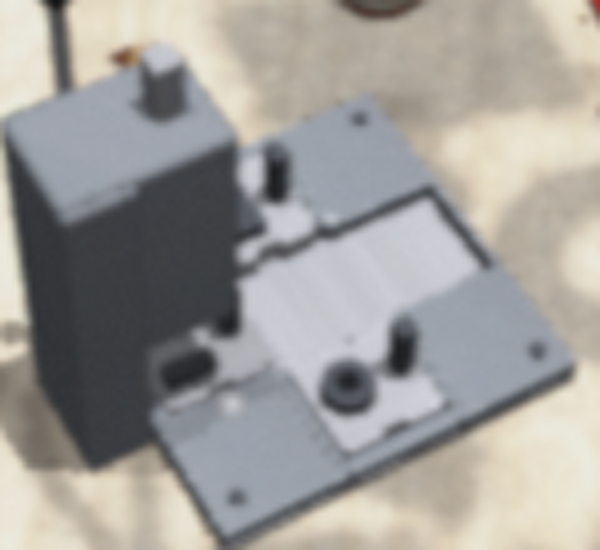

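The crops settle which die is which. The round die (disc boss, top crop (190,348), handle (219,390)) is in the left lane. The square die (solid block (405,232), handle (435,275)) is in the right lane. The slotted die's handle is at (266,225), under the head. Both loose look-alikes lie on the table outside the press. Next I'll fit the press pose.

```bash
cat >> h.py <<'E'
def P2W(p,x): # press xy(z) -> world
    c,s=np.cos(x[2]),np.sin(x[2]); return np.array([x[0]+c*p[0]-s*p[1],x[1]+s*p[0]+c*p[1],p[2]])
E
python3 - <<'E'
from h import *
from scipy.optimize import least_squares
t=lambda u,v:(235+(u+.5)/4.8-.5,150+(v+.5)/4.8-.5)
s=lambda u,v:(225+(u+.5)/5-.5,155+(v+.5)/5-.5)
for H in(.021,.027):
  ob=[('top',(.115,.115,H),t(42,235)),('top',(.115,-.115,H),t(380,60)),('top',(-.115,-.115,H),t(577,386)),('top',(-.115,.115,H),t(232,575)),
    ('top',(-.022,.0715,.066),t(218,382)),('top',(-.022,-.0715,.066),t(438,265)),('top',(.0495,0,.066),t(268,215)),
    ('side',(-.115,-.115,H),s(368,98)),('side',(-.115,.115,H),s(576,366)),('side',(.115,.115,H),s(222,535))] 
  ob[8]=('side',(-.115,.115,H),s(576,366))
  ob+=[('side',(-.022,.0715,.066),s(404,324)),('side',(-.022,-.0715,.066),s(277,148))]
  ob=[(c,p,q) for c,p,q in ob]
  f=lambda x:np.concatenate([proj(c,P2W(p,x))-q for c,p,q in ob])
  w=least_squares(f,[.5,-.05,.5],loss='soft_l1'); x=w.x
  print(H,x,np.degrees(x[2])); 
  for (c,p,q),e in zip(ob,f(x).reshape(-1,2)): print(c,p,e.round(1))
  f2=lambda x:np.concatenate([proj(c,P2W(p,x))-q for c,p,q in ob if c=='top']); print('top',least_squares(f2,x).x)
  f3=lambda x:np.concatenate([proj(c,P2W(p,x))-q for c,p,q in ob if c=='side']); print('side',least_squares(f3,x).x)
for n,p in dict(slot=(.0495,0,.044),rnd=(-.022,.0715,.044),sq=(-.022,-.0715,.044)).items(): print(n,P2W(p,x))
E
```

```text
0.021 [ 0.55243921 -0.05464271  0.57341164] 32.85406712685228
top (0.115, 0.115, 0.021) [-0.1 -0.7]
top (0.115, -0.115, 0.021) [ 0.4 -1.7]
top (-0.115, -0.115, 0.021) [ 0.3 -0.2]
top (-0.115, 0.115, 0.021) [-0.4  0.5]
top (-0.022, 0.0715, 0.066) [0.1 0.8]
top (-0.022, -0.0715, 0.066) [0.6 0.1]
top (0.0495, 0, 0.066) [0.1 0.3]
side (-0.115, -0.115, 0.021) [ 0.2 -0.8]
side (-0.115, 0.115, 0.021) [ 0.3 -0.4]
side (0.115, 0.115, 0.021) [0.  0.7]
side (-0.022, 0.0715, 0.066) [-0.1  1.1]
side (-0.022, -0.0715, 0.066) [-0.4  0.6]
top [ 0.55212196 -0.05429792  0.57479129]
side [ 0.55244127 -0.05581415  0.5687107 ]
0.027 [ 0.55228249 -0.05401941  0.5725668 ] 32.80566132550832
top (0.115, 0.115, 0.027) [-0.5 -1.2]
top (0.115, -0.115, 0.027) [ 0.4 -2.3]
top (-0.115, -0.115, 0.027) [ 0.4 -0.5]
top (-0.115, 0.115, 0.027) [-0.7  0.3]
top (-0.022, 0.0715, 0.066) [-0.2  0.8]
top (-0.022, -0.0715, 0.066) [0.4 0.2]
top (0.0495, 0, 0.066) [-0.1  0.4]
side (-0.115, -0.115, 0.027) [ 0.4 -1.9]
side (-0.115, 0.115, 0.027) [ 0.7 -1.3]
side (0.115, 0.115, 0.027) [ 0.  -0.2]
side (-0.022, 0.0715, 0.066) [-0.   1.3]
side (-0.022, -0.0715, 0.066) [-0.3  0.8]
top [ 0.55145935 -0.05421164  0.57475987]
side [ 0.55257195 -0.05346287  0.56763576]
slot [ 0.59388789 -0.02720075  0.044     ]
rnd [ 0.49505313 -0.00584214  0.044     ]
sq [ 0.57252928 -0.12603551  0.044     ]
```

Press fitted at (0.552, -0.054), yaw 32.8°, with residuals under 1 px. I'll grasp leaning 38°, grasp point at z = 54 mm. That clears both the head and the slotted die's handle in the front lane. Transit first.

```bash
cat >> h.py <<'E'
X=np.array([.5523,-.0545,.5731])
def goal(hx,hy,back=0,th=38,gz=54,off=-2):
    """remaining move to grasp handle at press (hx,hy) mm; tool frame cm / deg"""
    st=r.get_state(); Rt=R.from_euler('xyz',st['orientation']).as_matrix()
    t=np.radians(th); s,c=np.sin(t),np.cos(t)
    G=np.array([hx+off,hy,gz])/1e3+(.019-back/1e3)*np.array([s,0,-c])
    Rp=R.from_euler('z',X[2]).as_matrix(); Rg=Rp@np.array([[c,0,s],[0,-1,0],[s,0,-c]])
    W=P2W(G,X); d=W-st['tcp_pos']
    print('t %.2f'%st['time_s'],'press-frame remaining mm',(Rp.T@d*1e3).round(1),'now-tool cm',(Rt.T@d*100).round(2),'goal-tool cm',(Rg.T@d*100).round(2),'turn deg',np.degrees(R.from_matrix(Rt.T@Rg).as_rotvec()).round(2),'F press',(Rp.T@st['wrist_force']).round(1),'q',st['qpos'].round(2))
E
python3 -m jog '{"delta_pos":[[3.7,-3,0],[3.7,-3,0],[3.7,-3,0],[3.7,-3,0],[3.7,-3,0],[3.7,-3,0],[3.7,-3,0],[3.7,-3,0],[3.7,-3,0],[3.7,-3,0],[3.7,-3,0],[3.7,-3,0]],"dr":[[0,0,0],[0,0,0],[0,0,0],[0,0,0],[0,0,0],[0,0,0],[0,0,0],[0,0,0],[0,0,0],[0,0,0],[0,0,0],[0,0,0]]}' 6
python3 -c "
from h import *; goal(49.5,0,100); goal(49.5,0,100,0)"
```

```text
time_s: 1.6
tcp_pos: [0.5258, -0.0695, 0.2311]
orientation: [-3.142, 0.0, 0.445]
wrist_force: [-0.1, -0.2, -0.2]
gripper_width: 0.06
gripper_force: 0.0
t 1.60 press-frame remaining mm [  28.    -1.8 -113.2] now-tool cm [ 2.81 -0.18 11.32] goal-tool cm [-4.76  0.18 10.65] turn deg [ 2.44 37.97 -7.1 ] F press [-0.1 -0.1 -0.2] q [ 0.65  0.33 -0.69  1.84  0.24  1.05 -1.26]
t 1.60 press-frame remaining mm [ 77.9  -1.8 -96.1] now-tool cm [ 7.75 -0.82  9.6 ] goal-tool cm [7.79 0.18 9.61] turn deg [-0.    0.03 -7.37] F press [-0.1 -0.1 -0.2] q [ 0.65  0.33 -0.69  1.84  0.24  1.05 -1.26]
```

```bash
python3 -m jog '{"delta_pos":[[0,0,0],[0,0,0],[0,0,0],[0,0,0],[-2.4,0.1,4],[-2.4,0.1,4],[0,0,1],[0,0,0]],"dr":[[0.6,9.5,-1.8],[0.6,9.5,-1.8],[0.6,9.5,-1.8],[0.6,9.5,-1.8],[0,0,0],[0,0,0],[0,0,0],[0,0,0]]}' 5
python3 - <<'E'
from h import *; goal(49.5,0,0)
st=r.get_state(); snap('wrist','w1.png')
c=r.calibration('wrist'); T=np.eye(4); T[:3,:3]=R.from_euler('xyz',st['orientation']).as_matrix(); T[:3,3]=st['tcp_pos']; T=T@c['tool_from_camera']
for n,p in dict(slot=(.0495,0,.066),slotb=(.0495,0,.022),rnd=(-.022,.0715,.066),sq=(-.022,-.0715,.066),head=(.055,0,.088),headL=(.055,.033,.088)).items():
    q=np.array(c['mtx'])@(np.linalg.inv(T)@np.r_[P2W(p,X),1])[:3]; print(n,(q[:2]/q[2]).round(0))
E
```

```text
time_s: 2.6
tcp_pos: [0.5321, -0.0596, 0.1284]
orientation: [-3.116, -0.573, 0.558]
wrist_force: [0.3, -0.1, 0.6]
gripper_width: 0.0499
gripper_force: 0.0
t 2.60 press-frame remaining mm [ 78.9  -6.7 -89.4] now-tool cm [ 1.79  0.85 11.78] goal-tool cm [ 0.71  0.67 11.9 ] turn deg [-0.97  5.18 -0.79] F press [ 0.2 -0.3  0.6] q [ 1.12  0.46 -0.88  2.24 -0.44  0.28 -0.24]
slot [297. 173.]
slotb [297. 195.]
rnd [181. 284.]
sq [419. 283.]
head [298. 151.]
headL [244. 151.]
```

View pics/w1.png

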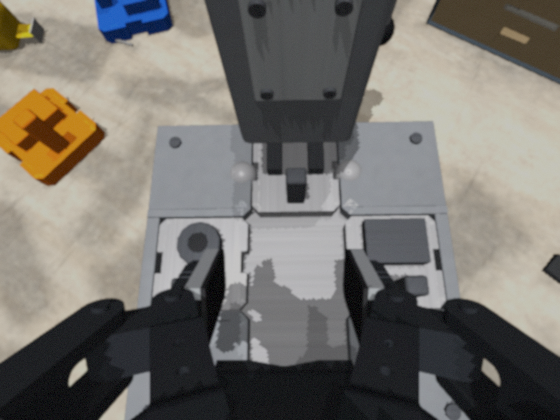

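The wrist view confirms the slotted handle top at (296,172), against a predicted (297,173). The two dark boss bars are behind it, the round boss is at (197,242) and the square one at (397,240). The orange and blue look-alikes are outside the press. Now I'll finish the tilt and approach.

```bash
python3 -m jog '{"delta_pos":[[0.4,0.35,0],[0.3,0.3,0],[0,0,2.5],[0,0,2.5],[0,0,0]],"dr":[[-0.5,2.6,-0.4],[-0.5,2.6,-0.4],[0,0,0],[0,0,0],[0,0,0]]}' 5
python3 -c "
from h import *; goal(49.5,0,0)"
```

```text
time_s: 3.28
tcp_pos: [0.5565, -0.0486, 0.1075]
orientation: [-3.134, -0.665, 0.573]
wrist_force: [0.7, 0.6, 0.1]
gripper_width: 0.0501
gripper_force: 0.0
t 3.27 press-frame remaining mm [ 52.5  -2.6 -68.5] now-tool cm [-0.09  0.32  8.62] goal-tool cm [-0.08  0.26  8.63] turn deg [-0.4  -0.1  -0.03] F press [0.9 0.1 0.1] q [ 1.05  0.54 -0.79  2.25 -1.05  0.2   0.41]
```

```bash
python3 -m jog '{"delta_pos":[[0,0.2,2],[0,0.1,2],[0,0,2],[0,0,0]],"dr":[[0,0,0],[0,0,0],[0,0,0],[0,0,0]]}' 5
python3 -c "
from h import *; goal(49.5,0,0)"
```

```text
time_s: 3.78
tcp_pos: [0.5908, -0.0353, 0.0654]
orientation: [-3.122, -0.659, 0.572]
wrist_force: [0.5, -0.1, -1.1]
gripper_width: 0.0501
gripper_force: 0.0
t 3.77 press-frame remaining mm [ 16.5   4.7 -26.3] now-tool cm [-0.31 -0.41  3.1 ] goal-tool cm [-0.32 -0.47  3.09] turn deg [-1.12  0.23 -0.04] F press [ 0.3 -0.3 -1.1] q [ 0.84  0.62 -0.63  2.19 -1.4   0.19  0.75]
```

```bash
python3 -m jog '{"delta_pos":[[-0.1,-0.2,0.8],[-0.1,-0.2,0.8],[-0.1,0,0.8],[0,0,0]],"dr":[[-0.4,0,0],[-0.4,0,0],[-0.3,0,0],[0,0,0]]}' 5
python3 -c "
from h import *; goal(49.5,0,0)"
```

```text
time_s: 4.28
tcp_pos: [0.6016, -0.0334, 0.0529]
orientation: [-3.118, -0.645, 0.57]
wrist_force: [0.1, 0.4, 0.1]
gripper_width: 0.0498
gripper_force: 0.0
t 4.28 press-frame remaining mm [  6.3   9.1 -13.9] now-tool cm [-0.33 -0.87  1.51] goal-tool cm [-0.35 -0.91  1.48] turn deg [-1.27  1.05 -0.14] F press [0.3 0.3 0.1] q [ 0.78  0.64 -0.58  2.16 -1.41  0.19  0.74]
```

The arm is stopping at the limits of joints 5 and 6. I'll fit a quick kinematic model from the recorded states to see which lean angles and branches are reachable.

```bash
cat > kin.py <<'E'
import numpy as np, itertools
from scipy.optimize import least_squares
from scipy.spatial.transform import Rotation as R
lo=np.array([-2.88,-.31,-1.54,.2,-1.41,.19,-2.57]); hi=np.array([2.88,2.03,1.56,2.42,4.55,2.02,2.57])
def fk(q,k,sg):
    # k: a0,d1,d2,a2,d3,a3,d4,a1,yaw7
    T=R.from_euler('z',k[0]); p=np.array([0,0,k[1]])
    T=T*R.from_euler('z',sg[0]*q[0]); p=p+T.apply([k[7],0,0]); T=T*R.from_euler('y',q[1])*R.from_euler('z',sg[1]*q[2])
    p=p+T.apply([k[3],0,k[2]]); T=T*R.from_euler('y',q[3]); p=p+T.apply([-k[3]+k[9],0,0]); T=T*R.from_euler('z',sg[2]*q[4])
    p=p+T.apply([0,0,k[4]]); T=T*R.from_euler('y',q[5]); p=p+T.apply([k[5],0,0]);T=T*R.from_euler('z',sg[3]*q[6]+k[8]); p=p+T.apply([0,0,k[6]])
    return p,T
E
cat > fit.py <<'E'
from kin import *; from h import r; import json
st=r.get_state()
D=[([1.38917067,.50177411,-.42678994,1.55133063,.22078134,1.13831785,-.21030323],[.27938506,-.58619958,.23035513],[-3.13981173,-7.27e-5,.444844513],1),
([.65,.33,-.69,1.84,.24,1.05,-1.26],[.5258,-.0695,.2311],[-3.142,0,.445],.2),
([1.12,.46,-.88,2.24,-.44,.28,-.24],[.5321,-.0596,.1284],[-3.116,-.573,.558],.2),
([1.05,.54,-.79,2.25,-1.05,.2,.41],[.5565,-.0486,.1075],[-3.134,-.665,.573],.2),
([.84,.62,-.63,2.19,-1.40,.19,.75],[.5908,-.0353,.0654],[-3.122,-.659,.572],.2),
(st['qpos'],st['tcp_pos'],st['orientation'],1)]
def res(k,sg):
    o=[]
    for q,p,e,w in D:
        P,T=fk(q,k,sg); o+=list((P-p)*w)+list((T.inv()*R.from_euler('xyz',e)).as_rotvec()*.3*w)
    return o
best=[]
for sg in itertools.product([1,-1],repeat=4):
  for a in(0,1.57,3.14,-1.57):
   for y in (0,1.57,3.14,-1.57):
    w=least_squares(res,[a,.3,.35,0,.35,0,.2,0,y,0],args=(sg,)); best.append((w.cost,sg,w.x))
best.sort(key=lambda b:b[0])
for b in best[:6]: print(b[0],b[1],b[2].round(3))
json.dump([best[0][1],best[0][2].tolist()],open('kin.json','w'))
E
python3 fit.py
```

```text
1.210610407531779e-05 (-1, -1, -1, -1) [-0.014  0.348  0.519 -0.072  0.491 -0.012  0.394  0.028  1.559 -0.069]
1.2106104075318e-05 (-1, -1, -1, -1) [-0.014  0.348  0.519 -0.072  0.491 -0.012  0.394  0.028  1.559 -0.069]
1.2106104075318178e-05 (-1, -1, -1, -1) [-0.014  0.348  0.519 -0.072  0.491 -0.012  0.394  0.028 -4.725 -0.069]
1.2106104075318786e-05 (-1, -1, -1, -1) [-0.014  0.348  0.519 -0.072  0.491 -0.012  0.394  0.028  1.559 -0.069]
1.2106104075318893e-05 (-1, -1, -1, -1) [-0.014  0.348  0.519 -0.072  0.491 -0.012  0.394  0.028  1.559 -0.069]
1.2106104075320677e-05 (-1, -1, -1, -1) [-0.014  0.348  0.519 -0.072  0.491 -0.012  0.394  0.028  1.559 -0.069]
```

```bash
cat >> kin.py <<'E'
import json
SG,K=json.load(open('kin.json'))
X=np.array([.5523,-.0545,.5731]); Rp=R.from_euler('z',X[2])
def target(hx,hy,th,back=0,gz=54,off=-2,flip=1):
    t=np.radians(th);s,c=np.sin(t),np.cos(t)
    G=np.array([hx+off,hy,gz])/1e3+(.019-back/1e3)*np.array([s,0,-c]); p=Rp.apply(G)+[X[0],X[1],0]
    return p,Rp*R.from_matrix(np.array([[c*flip,0,s],[0,-flip,0],[s*flip,0,-c]]))
def ik(p,T,q0,reg=1e-4):
    f=lambda q:np.r_[(lambda P,Q:np.r_[(P-p),(Q.inv()*T).as_rotvec()*.3])(*fk(q,K,SG)),reg*(q-q0)]
    w=least_squares(f,np.clip(q0,lo+.01,hi-.01),bounds=(lo+.005,hi-.005)); return w.x,np.linalg.norm(w.fun[:6])
E
python3 - <<'E'
from kin import *
rng=np.random.default_rng(0)
for flip in (1,-1):
 for th in (30,34,38,42):
  S=[]
  for i in range(40):
    q,e=ik(*target(49.5,0,th,flip=flip),rng.uniform(lo,hi))
    if e<2e-3: S.append(q)
  print(flip,th,len(S)); S=np.array(S)
  if len(S):
    S=S[np.argsort(S[:,2])]
    print(S[::max(1,len(S)//6)].round(2))
E
```

```text
1 30 29
[[ 1.18  1.43 -1.53  2.11  1.67  0.98 -2.  ]
 [ 1.12  1.11 -1.28  2.12  1.53  0.61 -2.01]
 [ 0.54  0.59 -0.38  2.14 -1.12  0.2   0.35]
 [ 0.54  0.59 -0.38  2.14 -1.12  0.2   0.35]
 [ 0.2   0.56  0.08  2.14 -1.4   0.43  0.57]
 [ 0.2   0.56  0.08  2.14 -1.4   0.43  0.57]
 [-0.56  1.05  1.25  2.12  4.54  1.31  0.58]
 [-0.62  1.42  1.55  2.12  4.37  1.73  0.47]]
1 34 17
[[ 1.22  1.48 -1.53  2.14  1.74  0.94 -2.  ]
 [ 1.22  1.48 -1.53  2.14  1.74  0.93 -2.  ]
 [ 1.15  1.11 -1.23  2.14  1.63  0.5  -2.07]
 [ 1.02  0.88 -0.96  2.15  1.51  0.2  -2.06]
 [-0.41  0.87  1.    2.15  4.54  1.11  0.71]
 [-0.41  0.87  1.    2.15  4.54  1.12  0.71]
 [-0.55  1.16  1.31  2.15  4.43  1.47  0.63]
 [-0.59  1.41  1.51  2.15  4.32  1.75  0.54]
 [-0.59  1.46  1.55  2.15  4.28  1.81  0.51]]
1 38 26
[[ 1.27  1.54 -1.53  2.17  1.81  0.9  -1.99]
 [ 1.25  1.38 -1.41  2.17  1.78  0.71 -2.04]
 [ 1.09  0.95 -1.01  2.17  1.83  0.2  -2.3 ]
 [ 0.49  0.61 -0.21  2.19  4.54  0.4   1.01]
 [ 0.05  0.63  0.37  2.19  4.54  0.73  0.92]
 [-0.08  0.67  0.54  2.19  4.53  0.83  0.89]
 [-0.56  1.43  1.49  2.18  4.24  1.82  
[... 930 characters left out ...]
.08]
 [-0.41  0.87  1.    2.15  4.54  1.11 -2.43]]
-1 38 26
[[ 1.27  1.53 -1.53  2.17  1.81  0.89  1.15]
 [ 1.12  0.99 -1.07  2.17  1.8   0.25  0.9 ]
 [ 1.09  0.95 -1.01  2.17  1.83  0.2   0.84]
 [ 1.09  0.95 -1.01  2.17  1.83  0.2   0.84]
 [ 0.75  0.68 -0.56  2.18  4.47  0.2  -1.99]
 [ 0.74  0.67 -0.55  2.18  4.48  0.2  -2.  ]
 [ 0.05  0.63  0.37  2.19  4.54  0.73 -2.23]]
-1 42 28
[[ 1.32  1.61 -1.53  2.19  1.88  0.87  1.17]
 [ 1.23  1.17 -1.19  2.19  1.93  0.36  0.89]
 [ 1.19  1.08 -1.1   2.19  2.02  0.26  0.76]
 [ 1.15  1.02 -1.04  2.19  2.13  0.2   0.61]
 [ 0.88  0.76 -0.68  2.2   4.16  0.2  -1.6 ]
 [ 0.88  0.76 -0.68  2.2   4.17  0.2  -1.6 ]
 [-0.14  0.76  0.68  2.21  4.44  1.02 -2.17]]
```

```bash
cat > sim.py <<'E'
from kin import *; from h import r
def pose(x,y,z,th,phi=0,yaw=0):
    t=np.radians(th);s,c=np.sin(t),np.cos(t)
    p=Rp.apply(np.array([x,y,z])/1e3)+[X[0],X[1],0]
    return p,Rp*R.from_euler('z',yaw,degrees=True)*R.from_euler('x',phi,degrees=True)*R.from_matrix(np.array([[c,0,s],[0,-1,0],[s,0,-c]]))
def run(q,wps,n=8,v=0):
    q=np.array(q);out=[]
    for a,b in zip(wps[:-1],wps[1:]):
        m=0;dq=0
        for i in range(1,n+1):
            w=np.array(a)+(np.array(b)-np.array(a))*i/n; qn,e=ik(*pose(*w),q,3e-3); m=max(m,e); dq=max(dq,abs(qn-q).max()); q=qn
        out.append((b,q.round(2),round(m*1e3,1),round(dq,2)))
    return q,out
E
python3 - <<'E'
from sim import *
q2=[.65,.33,-.69,1.84,.24,1.05,-1.26]
# reproduce past
q,o=run(q2,[(-30,0,231,0),(-30,0,231,38),(20,0,80,38)]); 
for l in o: print(*l)
q0=r.get_state()['qpos']
for phi,yaw in ((25,0),(-25,0),(40,0),(-40,0),(0,30),(0,-30),(0,50),(0,-50)):
    q,o=run(q0,[(53,-9,53,37),(-15,0,130,37),(-30,0,180,5),(-30,0,180,5,phi,yaw),(-30,0,180,40,phi,yaw),(-30,0,180,40),(60,0,40,38),(-88,0,40,38)] if 0 else
      [(53,-9,53,37,0,0),(-15,0,130,37,0,0),(-30,0,180,5,0,0),(-30,0,180,5,phi,yaw),(-30,0,180,38,phi,yaw),(-30,0,180,38,0,0),(59,0,39,38,0,0),(-88,0,39,38,0,0),(-12,71,39,38,0,0),(-12,-71,39,38,0,0)])
    print(phi,yaw)
    for l in o[2:]: print('  ',*l)
E
```

```text
(-30, 0, 231, 38) [ 1.5   0.27 -1.18  2.18 -0.58  0.53 -0.16] 0.0 0.19
(20, 0, 80, 38) [ 0.92  0.58 -0.68  2.23 -1.32  0.2   0.68] 0.2 0.3
25 0
   (-30, 0, 180, 5, 25, 0) [ 0.41  0.53 -0.08  1.68 -0.3   1.25 -0.54] 0.0 0.05
   (-30, 0, 180, 38, 25, 0) [ 0.79  0.45 -0.19  2.01 -0.85  1.01  0.05] 0.0 0.09
   (-30, 0, 180, 38, 0, 0) [ 0.75  0.21 -0.27  2.24 -1.03  0.62  0.34] 0.0 0.05
   (59, 0, 39, 38, 0, 0) [ 0.76  0.67 -0.57  2.15 -1.4   0.2   0.75] 13.4 0.25
   (-88, 0, 39, 38, 0, 0) [ 1.2   0.66 -0.7   2.33 -1.38  0.22  1.02] 12.7 0.06
   (-12, 71, 39, 38, 0, 0) [ 0.92  0.59 -0.67  2.32 -1.4   0.2   0.79] 28.2 0.05
   (-12, -71, 39, 38, 0, 0) [ 0.95  0.69 -0.53  2.14 -1.25  0.29  0.77] 23.4 0.08
-25 0
   (-30, 0, 180, 5, -25, 0) [-0.21  0.17  0.11  2.15  0.58  0.61 -1.53] 0.0 0.13
   (-30, 0, 180, 38, -25, 0) [ 1.48  0.47 -1.44  2.41  2.05  0.26 -2.56] 4.0 1.12
   (-30, 0, 180, 38, 0, 0) [ 1.57  0.86 -1.54  2.22  0.87  0.48 -1.42] 0.2 0.31
   (59, 0, 39, 38, 0, 0) [ 1.14  1.02 -1.09  2.17  1.78  0.28 -2.22] 0.1 0.22
   (-88, 0, 39, 38, 0, 0) [ 1.53  1.02 -1.14  2.32  1.43  0.25 -1.
[... 2884 characters left out ...]
92  0.59 -0.67  2.32 -1.4   0.2   0.79] 28.2 0.05
   (-12, -71, 39, 38, 0, 0) [ 0.95  0.69 -0.53  2.14 -1.25  0.29  0.77] 23.4 0.08
0 -50
   (-30, 0, 180, 5, 0, -50) [-0.03  0.27  0.17  1.94 -0.04  0.85 -1.71] 0.0 0.12
   (-30, 0, 180, 38, 0, -50) [-0.18  0.03  0.22  2.37  0.79  0.2  -2.56] 15.2 0.32
   (-30, 0, 180, 38, 0, 0) [ 1.57  0.86 -1.53  2.22  0.87  0.48 -1.42] 15.2 1.12
   (59, 0, 39, 38, 0, 0) [ 1.14  1.02 -1.09  2.17  1.78  0.28 -2.22] 0.1 0.22
   (-88, 0, 39, 38, 0, 0) [ 1.53  1.02 -1.14  2.32  1.43  0.25 -1.63] 0.0 0.11
   (-12, 71, 39, 38, 0, 0) [ 1.32  1.15 -1.27  2.37  1.96  0.49 -2.33] 0.1 0.13
   (-12, -71, 39, 38, 0, 0) [ 1.4   1.18 -1.23  2.12  1.41  0.43 -1.62] 0.0 0.11
```

```bash
python3 - <<'E'
from sim import *
q0=r.get_state()['qpos']; R_=[]
pre,_=run(q0,[(53,-9,53,37,0,0),(-15,0,140,37,0,0)])
for x,y,z in ((-30,0,200),(0,-120,250),(-30,-150,250),(0,0,280),(-80,-250,250)):
  for ph in(-12,-20,-28,-36):
    for yw in (0,25,50):
      q,o=run(pre,[(-15,0,140,37,0,0),(x,y,z,0,0,0),(x,y,z,0,ph,yw),(x,y,z,38,ph,yw),(x,y,z,38,0,0),(-10,0,140,38,0,0)])
      R_.append((max(l[2] for l in o),max(l[3] for l in o),x,y,z,ph,yw,q.round(2)))
R_=[k for k in R_ if k[-1][4]>.5]; R_.sort(key=lambda k:k[0]*.1+k[1])
for k in R_[:6]: print(*k)
k=R_[0]; x,y,z,ph,yw=k[2:7]
q,o=run(q0,[(53,-9,53,37,0,0),(-15,0,140,37,0,0),(x,y,z,0,0,0),(x,y,z,0,ph,yw),(x,y,z,38,ph,yw),(x,y,z,38,0,0),(-10,0,140,38,0,0),(59,0,39,38,0,0)])
for l in o: print(*l)
E
```

```text
0.5 0.58 -80 -250 250 -36 0 [ 1.43  0.79 -1.32  2.23  0.85  0.3  -1.38]
0.5 0.62 0 -120 250 -36 0 [ 1.43  0.78 -1.31  2.23  0.83  0.3  -1.37]
0.6 0.9 -30 -150 250 -36 0 [ 1.42  0.77 -1.3   2.23  0.79  0.29 -1.34]
0.5 1.36 -30 0 200 -36 25 [ 1.41  0.75 -1.28  2.23  0.71  0.27 -1.26]
5.6 1.2 -30 0 200 -28 0 [ 1.42  0.76 -1.29  2.23  0.75  0.28 -1.29]
27.6 1.94 -30 0 200 -36 0 [ 1.42  0.76 -1.29  2.23  0.75  0.28 -1.29]
(-15, 0, 140, 37, 0, 0) [ 0.81  0.32 -0.42  2.25 -1.08  0.47  0.39] 0.0 0.07
(-80, -250, 250, 0, 0, 0) [ 0.4   0.53  0.07  1.43 -0.04  1.19 -0.52] 0.0 0.25
(-80, -250, 250, 0, -36, 0) [-0.09  0.32  0.4   1.92  0.59  0.51 -1.19] 0.0 0.15
(-80, -250, 250, 38, -36, 0) [ 1.65  0.7  -1.32  2.11  1.59  0.2  -1.58] 0.5 0.58
(-80, -250, 250, 38, 0, 0) [ 1.57  1.06 -1.53  1.7   0.69  0.91 -0.94] 0.1 0.25
(-10, 0, 140, 38, 0, 0) [ 1.43  0.79 -1.32  2.23  0.85  0.3  -1.38] 0.0 0.1
(59, 0, 39, 38, 0, 0) [ 1.13  1.01 -1.08  2.17  1.79  0.27 -2.23] 0.1 0.18
```

Leaning sideways before tilting puts the arm on a branch with plenty of joint room: the elbow goes out and joint 5 turns positive. I'll back out and do that off to the side.

```bash
python3 -m jog '{"delta_pos":[[0,0,-5],[0,0,-6],[0,0,0],[0,0,0],[0,0,0],[0,0,0],[-1.3,4.8,-2.2],[-1.3,4.8,-2.2],[-1.3,4.8,-2.2],[-1.3,4.8,-2.2],[-1.3,4.8,-2.2],[0,0,0]],"dr":[[0,0,0],[0,0,0],[0,-9.3,0],[0,-9.3,0],[0,-9.3,0],[0,-9.3,0],[0,0,0],[0,0,0],[0,0,0],[0,0,0],[0,0,0],[0,0,0]]}' 5
python3 - <<'E'
from h import *
def cmpq():
    from sim import Rp,X
    st=r.get_state(); print('q',st['qpos'].round(2),'press mm',(Rp.inv().apply(st['tcp_pos']-[X[0],X[1],0])*1e3).round(1),'rel orient (press euler deg)',(Rp.inv()*R.from_euler('xyz',st['orientation'])).as_euler('xyz',degrees=True).round(1))
cmpq()
E
```

```text
time_s: 5.78
tcp_pos: [0.616, -0.3174, 0.2271]
orientation: [-3.103, -0.15, 0.588]
wrist_force: [-1.1, 0.7, 0.4]
gripper_width: 0.0501
gripper_force: 0.0
q [ 0.43  0.53  0.12  1.49 -0.24  1.11 -0.34] press mm [ -89.  -255.4  227.1] rel orient (press euler deg) [-177.8   -8.6    0.9]
```

```bash
cat >> h.py <<'E'
def cmpq():
    from sim import Rp,X,pose
    st=r.get_state(); print('t',round(st['time_s'],2),'q',st['qpos'].round(2),'press mm',(Rp.inv().apply(st['tcp_pos']-[X[0],X[1],0])*1e3).round(1),'euler',(Rp.inv()*R.from_euler('xyz',st['orientation'])).as_euler('xyz',degrees=True).round(1))
    def to(*w):
        p,T=pose(*w); Rt=R.from_euler('xyz',st['orientation']); print('to',w,'shift(goal tool) cm',(T.inv().apply(p-st['tcp_pos'])*100).round(2),'turn',np.degrees((Rt.inv()*T).as_rotvec()).round(1))
    return to
E
python3 -m jog '{"delta_pos":[[0,0,-1],[0,0,-1],[0,0,0],[0,0,0],[0,0,0],[0,0,0],[0,0,0],[0,0,0],[0,0,0],[0,0,0],[0,0,0]],"dr":[[-9,-4,0],[-9,-4,0],[-9,0,0],[-9,0,0],[0,3,0],[0,3,0],[0,3,0],[0,3,0],[0,3,0],[0,3,0],[0,0,0]]}'
python3 -c "
from h import *
to=cmpq(); to(-80,-250,250,38,-36,0)"
```

```text
time_s: 7.15
tcp_pos: [0.6115, -0.3133, 0.2447]
orientation: [2.539, -0.274, 0.749]
wrist_force: [0.3, -0.7, -0.2]
gripper_width: 0.0502
gripper_force: 0.0
t 7.15 q [ 0.41  0.23  0.02  2.06  0.04  0.2  -0.51] press mm [ -90.6 -249.5  244.7] euler [145.5 -15.7  10.1]
to (-80, -250, 250, 38, -36, 0) shift(goal tool) cm [1.08 0.35 0.34] turn [-2.4 19.4 -1.7]
```

```bash
python3 - <<'E'
from sim import *
q0=r.get_state()['qpos']
s=(-90,-250,245,16,-35,0)
for ph,yw,z in ((-36,0,250),(-48,0,250),(-60,0,250),(-36,30,250),(-36,-30,250),(-48,-30,250),(-48,0,300)):
  q,o=run(q0,[s,(-90,-250,z,16,ph,yw),(-90,-250,z,38,ph,yw),(-90,-250,z,38,0,0),(-10,0,140,38,0,0)],12)
  print(ph,yw,z)
  for l in o: print('  ',*l[1:])
E
```

```text
-36 0 250
   [ 0.39  0.2   0.04  2.08  0.29  0.2  -0.74] 0.1 0.11
   [ 1.68  0.71 -1.33  2.11  1.55  0.2  -1.52] 0.5 0.36
   [ 1.59  1.06 -1.53  1.7   0.68  0.91 -0.92] 0.1 0.18
   [ 1.43  0.79 -1.31  2.23  0.83  0.3  -1.37] 0.0 0.07
-48 0 250
   [ 0.66  0.22 -0.35  2.19  1.95  0.3  -2.36] 0.5 0.4
   [ 1.64  0.67 -1.27  2.22  2.68  0.31 -2.54] 0.1 0.21
   [ 1.59  1.06 -1.53  1.7   0.68  0.91 -0.92] 0.4 0.59
   [ 1.43  0.78 -1.31  2.23  0.83  0.3  -1.37] 0.0 0.07
-60 0 250
   [ 0.97  0.42 -0.88  2.29  2.26  0.82 -2.56] 0.6 0.63
   [ 1.59  0.8  -1.25  2.32  2.92  0.63 -2.56] 0.0 0.08
   [ 1.59  1.06 -1.53  1.7   0.68  0.91 -0.92] 0.4 0.62
   [ 1.43  0.78 -1.31  2.23  0.83  0.3  -1.37] 0.0 0.07
-36 30 250
   [ 1.33  0.37 -0.85  1.99 -0.25  0.32  0.43] 0.0 0.11
   [ 1.61  0.76 -1.11  1.85 -0.29  0.55  0.74] 0.0 0.05
   [ 1.3   0.56 -0.73  1.72 -0.37  0.81 -0.07] 0.0 0.07
   [ 1.22  0.49 -0.97  2.24 -0.61  0.25 -0.04] 0.0 0.06
-36 -30 250
   [-0.44  0.42  0.84  1.94  0.36  0.43 -1.44] 0.1 0.21
   [ 1.32  0.49 -1.24  2.18  1.89  0.67 -2.56] 1.7 0.76
   [ 1.59  1.06 -1.53  1.7   0.68  0.91 -0.92] 0.1 0.22
   [ 1.43  0.79 -1.31  2.23  0.83  0.3  -1.37] 0.0 0.07
-48 -30 250
   [-0.55  0.5   0.86  2.    0.91  0.42 -2.03] 0.4 0.37
   [ 1.23  0.73 -1.37  2.25  2.09  1.15 -2.56] 12.3 2.06
   [ 1.59  1.06 -1.54  1.7   0.68  0.91 -0.92] 0.0 0.22
   [ 1.43  0.79 -1.31  2.23  0.83  0.3  -1.37] 0.0 0.07
-48 0 300
   [ 0.49  0.12 -0.13  2.15  1.49  0.21 -1.9 ] 0.4 0.26
   [ 1.73  0.59 -1.38  2.18  2.41  0.21 -2.34] 0.1 0.26
   [ 1.6   0.95 -1.52  1.66  0.53  0.94 -0.85] 0.3 0.48
   [ 1.41  0.73 -1.26  2.24  0.65  0.25 -1.21] 0.0 0.08
```

```bash
python3 -m jog '{"delta_pos":[[0,0,0],[0,0,0],[0,0,0],[0,0,0],[0,0,0],[0,0,0],[0,0,0],[0,0,0],[0,0,0],[0,0,0],[0,0,0],[0,0,0]],"dr":[[-2.4,0,-0.7],[-2.4,0,-0.7],[-2.4,0,-0.7],[-1,0,0],[0,2,0],[0,2,0],[0,2.4,0],[0,2.4,0],[0,2.4,0],[0,2.4,0],[0,2.4,0],[0,2.4,0]]}'
python3 -c "
from h import *
to=cmpq(); to(-80,-250,250,38,-36,0);to(-80,-250,250,38,0,0)"
```

```text
time_s: 8.65
tcp_pos: [0.6064, -0.3123, 0.2347]
orientation: [2.401, -0.489, 0.978]
wrist_force: [-0.1, 0.4, -0.2]
gripper_width: 0.0501
gripper_force: 0.0
t 8.65 q [ 1.67  0.67 -1.3   2.15  1.78  0.2  -1.77] press mm [ -94.3 -246.   234.7] euler [137.5 -28.   23.2]
to (-80, -250, 250, 38, -36, 0) shift(goal tool) cm [1.75 1.22 0.09] turn [0.5 2.2 0.3]
to (-80, -250, 250, 38, 0, 0) shift(goal tool) cm [ 2.07  0.4  -0.32] turn [29.3  2.2 21.9]
```

```bash
python3 -m jog '{"delta_pos":[[0,0,0],[0,0,0],[0,0,0],[0,0,0],[0,0,0],[0,-4.9,2],[0,-4.9,2],[0,-4.9,3],[0,-4.9,3],[0,-4.9,3],[0,0,0]],"dr":[[5.9,0.4,4.4],[5.9,0.4,4.4],[5.9,0.4,4.4],[5.9,0.4,4.4],[5.9,0.4,4.4],[0,0,0],[0,0,0],[0,0,0],[0,0,0],[0,0,0],[0,0,0]]}'
python3 -c "
from h import *
to=cmpq(); goal(49.5,0,40)"
```

```text
time_s: 10.02
tcp_pos: [0.5523, -0.119, 0.1046]
orientation: [2.96, -0.606, 0.663]
wrist_force: [0.4, 0.5, -0.5]
gripper_width: 0.05
gripper_force: 0.0
t 10.03 q [ 1.4   0.75 -1.18  2.26  1.34  0.23 -1.73] press mm [-35.  -54.2 104.6] euler [169.6 -34.7   5.2]
t 10.03 press-frame remaining mm [ 69.5  54.2 -34.1] now-tool cm [ 4.15 -5.97  6.04] goal-tool cm [ 3.38 -5.42  6.97] turn deg [7.36 2.89 4.44] F press [ 0.6  0.2 -0.5] q [ 1.4   0.75 -1.18  2.26  1.34  0.23 -1.73]
```

```bash
python3 -m jog '{"delta_pos":[[0,0,-0.5],[0,0,-0.5],[0.9,-1.3,0],[0.9,-1.3,0],[0.9,-1.3,0],[0.6,-1.3,0],[0,0,1.5],[0,0,1.5],[0,0,0]],"dr":[[3.7,1.4,2.2],[3.7,1.4,2.2],[0,0,0],[0,0,0],[0,0,0],[0,0,0],[0,0,0],[0,0,0],[0,0,0]]}'
python3 -c "
from h import *
to=cmpq(); goal(49.5,0,0)"
```

```text
time_s: 11.15
tcp_pos: [0.5584, -0.0575, 0.111]
orientation: [3.141, -0.665, 0.568]
wrist_force: [-0.4, -0.3, 0.5]
gripper_width: 0.0499
gripper_force: 0.0
t 11.15 q [ 1.38  0.85 -1.26  2.24  1.12  0.27 -1.61] press mm [  3.5  -5.8 111. ] euler [179.9 -38.1  -0.3]
t 11.15 press-frame remaining mm [ 55.7   5.8 -71.9] now-tool cm [-0.05 -0.62  9.1 ] goal-tool cm [-0.04 -0.58  9.1 ] turn deg [ 0.25 -0.08 -0.25] F press [-0.4 -0.   0.5] q [ 1.38  0.85 -1.26  2.24  1.12  0.27 -1.61]
```

Now on the right branch and aligned. Approach in slow rows.

```bash
python3 -m jog '{"delta_pos":[[0,-0.3,1],[0,-0.3,1],[0,0,1],[0,0,1],[0,0,1],[0,0,1],[0,0,1],[0,0,0]],"dr":[[0,0,0],[0,0,0],[0,0,0],[0,0,0],[0,0,0],[0,0,0],[0,0,0],[0,0,0]]}'
python3 -c "
from h import *
to=cmpq(); goal(49.5,0,0)"
```

```text
time_s: 12.15
tcp_pos: [0.5913, -0.0293, 0.056]
orientation: [3.141, -0.665, 0.566]
wrist_force: [-1.2, 0.3, 0.4]
gripper_width: 0.0498
gripper_force: 0.0
t 12.15 q [ 1.18  0.91 -1.09  2.21  1.66  0.22 -2.15] press mm [46.4  0.  56. ] euler [180.  -38.1  -0.4]
t 12.15 press-frame remaining mm [ 12.8  -0.  -17. ] now-tool cm [-0.04 -0.01  2.13] goal-tool cm [-0.03  0.    2.13] turn deg [ 0.26 -0.13 -0.31] F press [-0.9  0.9  0.4] q [ 1.18  0.91 -1.09  2.21  1.66  0.22 -2.15]
```

```bash
python3 -m jog '{"delta_pos":[[0,0,0.7],[0,0,0.7],[0,0,0.7],[0,0,0]],"dr":[[0.2,-0.1,-0.3],[0,0,0],[0,0,0],[0,0,0]]}'; python3 -m jog '{"delta_pos":[[0,0,0],[0,0,0],[0,0,0],[0,0,0],[0,0,0]],"dr":[[0,0,0],[0,0,0],[0,0,0],[0,0,0],[0,0,0]]}' 0.8 50
python3 -c "
from h import *
to=cmpq(); goal(49.5,0,0)"
```

```text
time_s: 12.65
tcp_pos: [0.6016, -0.0217, 0.0392]
orientation: [3.141, -0.664, 0.574]
wrist_force: [-0.1, -0.6, 0.3]
gripper_width: 0.0499
gripper_force: 0.0
time_s: 13.28
tcp_pos: [0.6016, -0.0222, 0.0397]
orientation: [3.139, -0.663, 0.574]
wrist_force: [-3.0, -1.6, 4.4]
gripper_width: 0.013
gripper_force: 49.3
t 13.28 q [ 1.15  0.98 -1.09  2.19  1.76  0.26 -2.22] press mm [59.   0.4 39.7] euler [ 1.799e+02 -3.800e+01  1.000e-01]
t 13.28 press-frame remaining mm [ 0.2 -0.4 -0.6] now-tool cm [-0.02  0.04  0.07] goal-tool cm [-0.02  0.04  0.07] turn deg [ 0.09 -0.01  0.06] F press [-3.4  0.3  4.4] q [ 1.15  0.98 -1.09  2.19  1.76  0.26 -2.22]
```

```bash
python3 -m jog '{"delta_pos":[[-0.24,0,-0.18],[-0.24,0,-0.18],[-0.24,0,-0.18],[-0.24,0,-0.18],[-0.39,0,-0.31],[-0.39,0,-0.31]],"dr":[[0,0,0],[0,0,0],[0,0,0],[0,0,0],[0,0,0],[0,0,0]]}'
python3 -c "
from h import *
to=cmpq(); goal(49.5,0,0)"
```

```text
time_s: 14.02
tcp_pos: [0.5831, -0.0339, 0.0397]
orientation: [3.14, -0.664, 0.575]
wrist_force: [4.2, 1.3, 0.8]
gripper_width: 0.0129
gripper_force: 49.1
t 14.03 q [ 1.2   0.97 -1.1   2.22  1.76  0.25 -2.18] press mm [37.1  0.6 39.7] euler [ 1.799e+02 -3.810e+01  1.000e-01]
t 14.03 press-frame remaining mm [22.1 -0.6 -0.7] now-tool cm [1.7  0.06 1.42] goal-tool cm [1.7  0.06 1.42] turn deg [ 0.06 -0.06  0.07] F press [ 4.2 -1.2  0.8] q [ 1.2   0.97 -1.1   2.22  1.76  0.25 -2.18]
```

```bash
python3 -m jog '{"delta_pos":[[-0.9,0.01,-0.7],[-0.9,0.01,-0.7],[-0.9,0.01,-0.7],[-0.9,0.01,-0.7],[-0.9,0.01,-0.7],[-0.9,0.01,-0.7],[-0.9,0,-0.7],[-0.9,0,-0.7],[-0.9,0,-0.7],[-0.9,0,-0.7],[0,0,0]],"dr":[[0,0,0],[0,0,0],[0,0,0],[0,0,0],[0,0,0],[0,0,0],[0,0,0],[0,0,0],[0,0,0],[0,0,0],[0,0,0]]}'
python3 - <<'E'
from h import *
to=cmpq(); goal(-98.5,0,0); snap('top','t2.png',(255,170,355,250),6)
E
```

```text
time_s: 15.4
tcp_pos: [0.4867, -0.0963, 0.0396]
orientation: [3.14, -0.665, 0.573]
wrist_force: [-7.8, -3.1, 19.2]
gripper_width: 0.0129
gripper_force: 52.1
t 15.4 q [ 1.52  0.97 -1.14  2.34  1.47  0.22 -1.72] press mm [-77.8   0.4  39.6] euler [179.9 -38.1  -0. ]
t 15.40 press-frame remaining mm [-11.   -0.4  -0.5] now-tool cm [-0.9   0.05 -0.64] goal-tool cm [-0.9   0.04 -0.63] turn deg [ 0.07 -0.08 -0.01] F press [-8.2  1.6 19.2] q [ 1.52  0.97 -1.14  2.34  1.47  0.22 -1.72]
```

View pics/t2.png

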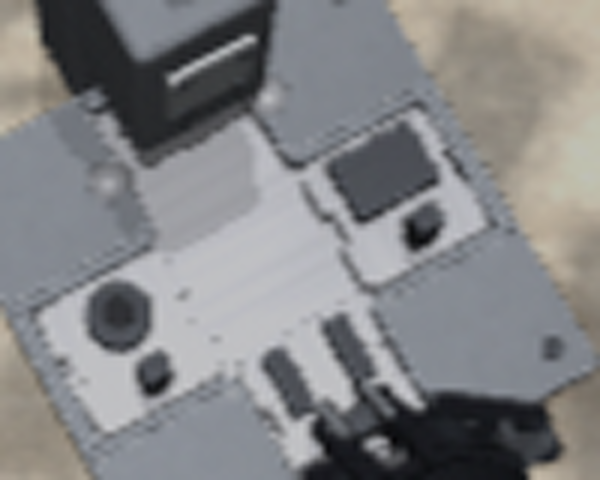

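The slotted die is out of the bay and in the front lane, its bars at (290,380) and (348,348) in the crop. About 11 mm remain. I'll ease the downward press and feel for the end.

```bash
python3 -m jog '{"delta_pos":[[-0.12,0,-0.16],[-0.16,0,-0.12],[-0.16,0,-0.12],[-0.12,0,-0.09],[0,0,0]],"dr":[[0,0,0],[0,0,0],[0,0,0],[0,0,0],[0,0,0]]}'
python3 -c "
from h import *
goal(-98.5,0,0)"; python3 -m jog '{"delta_pos":[[-0.08,0,-0.06],[-0.08,0,-0.06],[0,0,0]],"dr":[[0,0,0],[0,0,0],[0,0,0]]}'
python3 -c "
from h import *
goal(-98.5,0,0)"
```

```text
time_s: 16.08
tcp_pos: [0.4814, -0.1001, 0.0396]
orientation: [3.14, -0.664, 0.574]
wrist_force: [2.3, 1.4, 6.3]
gripper_width: 0.0129
gripper_force: 49.8
t 16.07 press-frame remaining mm [-4.5 -0.1 -0.6] now-tool cm [-0.39  0.01 -0.23] goal-tool cm [-0.39  0.01 -0.23] turn deg [ 0.05 -0.04  0.05] F press [ 2.7 -0.1  6.3] q [ 1.54  0.98 -1.15  2.35  1.44  0.22 -1.67]
time_s: 16.45
tcp_pos: [0.4799, -0.1012, 0.0396]
orientation: [3.14, -0.664, 0.574]
wrist_force: [2.9, 2.3, 5.5]
gripper_width: 0.0131
gripper_force: 49.5
t 16.45 press-frame remaining mm [-2.6 -0.  -0.6] now-tool cm [-0.24  0.   -0.12] goal-tool cm [-0.24  0.   -0.11] turn deg [ 0.06 -0.04  0.05] F press [3.7 0.4 5.5] q [ 1.54  0.98 -1.15  2.35  1.43  0.23 -1.66]
```

```bash
for i in 1 2 3; do python3 -m jog '{"delta_pos":[[-0.08,0,-0.06],[0,0,0]],"dr":[[0,0,0],[0,0,0]]}' >/dev/null; python3 -c "
from h import *
goal(-98.5,0,0)"|cut -c1-60,200-; done
```

```text
t 16.70 press-frame remaining mm [-1.6  0.  -0.6] now-tool c 0.23 -1.66]
t 16.95 press-frame remaining mm [-0.6  0.1 -0.6] now-tool c 0.23 -1.65]
t 17.20 press-frame remaining mm [ 0.3  0.1 -0.6] now-tool c 0.23 -1.64]
```

```bash
sed -i "s/    print('t %.2f'/    if 1: print('t %.2f'/" h.py; cat >> h.py <<'E'
def q(hx,hy):
    from sim import Rp,pose
    st=r.get_state(); p=Rp.inv().apply(st['tcp_pos']-[X[0],X[1],0])*1e3
    print('t %.2f'%st['time_s'],'grip at press',(p-[11.7-2,0,-15]).round(1),'to go',round(hx-p[0]+9.7,1),round(hy-p[1],1),'F',Rp.inv().apply(st['wrist_force']).round(1),'M',Rp.inv().apply(st['wrist_torque']).round(1),'w %.4f'%st['gripper_width'])
E
for i in 1 2; do python3 -m jog '{"delta_pos":[[-0.08,0,-0.06],[0,0,0]],"dr":[[0,0,0],[0,0,0]]}' >/dev/null; python3 -c "
from h import *
q(-98.5,0)"; done
```

```text
t 17.45 grip at press [-99.1  -0.   54.8] to go 0.6 0.0 F [13.2 -0.6 -3.5] M [-0.2 -1.3 -0. ] w 0.0131
t 17.70 grip at press [-99.9  -0.   54.9] to go 1.4 0.0 F [12.6 -1.2 -2.9] M [-0.1 -1.3 -0.1] w 0.0128
```

```bash
python3 -m jog '{"delta_pos":[[-0.08,0,-0.06],[0,0,0],[0,0,0]],"dr":[[0,0,0],[0,0,0],[0,0,0]]}' >/dev/null; python3 - <<'E'
from h import *
q(-98.5,0); snap('side','s3.png',(265,170,355,245),7)
E
```

```text
t 18.07 grip at press [-100.8    0.    55. ] to go 2.3 -0.0 F [12.7 -0.4 -2.1] M [-0.1 -1.5 -0.1] w 0.0130
```

View pics/s3.png

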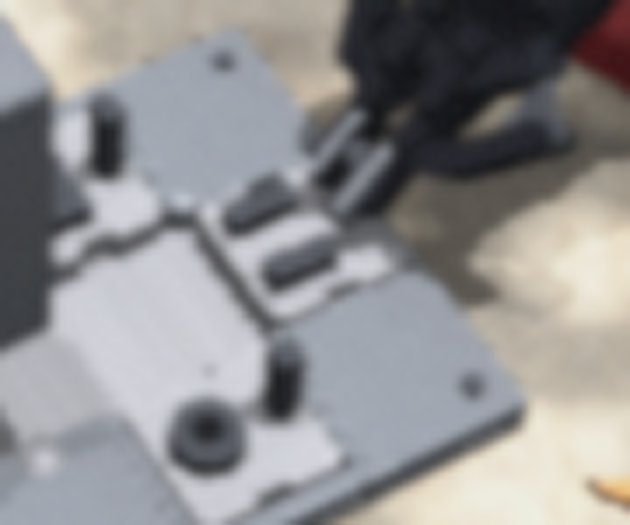

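The side view shows the slotted die flat at the front lane's end, its bars at (265,200) and (300,262). The force jumped from about 3.5 to 13 N at x ≈ -99, which is the wall. Release and go to the round die.

```bash
python3 -m jog '{"delta_pos":[[0,0,0],[0,0,0],[0,0,0],[0,0,0]],"dr":[[0,0,0],[0,0,0],[0,0,0],[0,0,0]]}' 5 ; python3 -m jog '{"delta_pos":[[0,0,-1.5],[0,0,-2],[0,0,-2.5],[2.1,-2.4,1.6],[2.1,-2.4,1.6],[2.1,-2.4,1.6],[0,0,0]],"dr":[[0,0,0],[0,0,0],[0,0,0],[0,0,0],[0,0,0],[0,0,0],[0,0,0]]}'
python3 - <<'E'
from h import *
goal(-22,71.5); im=r.capture('top'); 
cv2.imwrite('pics/t4.png',cv2.resize(im[170:260,255:355,::-1],None,fx=6,fy=6,interpolation=cv2.INTER_CUBIC))
E
```

```text
time_s: 18.62
tcp_pos: [0.4743, -0.1049, 0.039]
orientation: [3.14, -0.662, 0.574]
wrist_force: [0.4, -0.5, 1.8]
gripper_width: 0.0502
gripper_force: 0.0
time_s: 19.5
tcp_pos: [0.4799, -0.0256, 0.0887]
orientation: [-3.138, -0.658, 0.582]
wrist_force: [-0.7, 0.2, -0.4]
gripper_width: 0.05
gripper_force: 0.0
t 19.50 press-frame remaining mm [ 32.9   8.  -49.7] now-tool cm [-0.43 -0.75  5.95] goal-tool cm [-0.47 -0.8   5.94] turn deg [-0.51  0.29  0.41] F press [-0.4  0.6 -0.4] q [ 1.44  0.81 -1.25  2.42  1.54  0.19 -2.02]
```

View pics/t4.png

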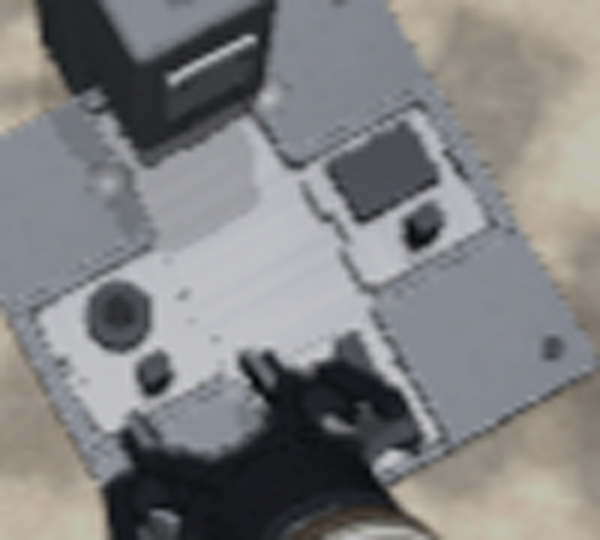

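```bash
python3 -m jog '{"delta_pos":[[-0.2,-0.4,1],[-0.2,-0.4,1],[0,0,1],[0,0,1],[0,0,0]],"dr":[[-0.2,0.1,0.2],[-0.2,0.1,0.2],[0,0,0],[0,0,0],[0,0,0]]}' >/dev/null
python3 -c "
from h import *
goal(-22,71.5)"
```

```text
t 20.18 press-frame remaining mm [ 11.4   5.4 -14.8] now-tool cm [-0.02 -0.54  1.87] goal-tool cm [-0.02 -0.54  1.87] turn deg [-0.25  0.14 -0.5 ] F press [0.4 1.1 0. ] q [ 1.4   1.06 -1.29  2.41  1.86  0.42 -2.26]
```

```bash
python3 -m jog '{"delta_pos":[[0,-0.3,0.4],[0,-0.3,0.4],[0,0,0.5],[0,0,0.5],[0,0,0]],"dr":[[-0.2,0.1,-0.4],[0,0,0],[0,0,0],[0,0,0],[0,0,0]]}' >/dev/null
python3 -c "
from h import *
goal(-22,71.5)"
```

```text
t 20.80 press-frame remaining mm [-0.6 -0.9 -1.1] now-tool cm [-0.11  0.09  0.05] goal-tool cm [-0.11  0.09  0.05] turn deg [-0.03  0.04  0.03] F press [ 0.8  0.6 -0.2] q [ 1.36  1.13 -1.29  2.41  1.97  0.49 -2.33]
```

```bash
python3 -m jog '{"delta_pos":[[-0.1,0.1,0.05],[0,0,0],[0,0,0],[0,0,0],[0,0,0]],"dr":[[0,0,0],[0,0,0],[0,0,0],[0,0,0],[0,0,0]]}' 0.8 50 >/dev/null
python3 -c "
from h import *
q(-22,71.5)"; python3 -m jog '{"delta_pos":[[0,0.3,0],[0,0.5,0],[0,0.5,0],[0,0.5,0],[0,0,0]],"dr":[[0,0,0],[0,0,0],[0,0,0],[0,0,0],[0,0,0]]}' >/dev/null
python3 -c "
from h import *
q(-22,0)"
```

```text
t 21.43 grip at press [-22.3  70.9  54.4] to go 0.3 0.6 F [-2.5 -1.8  3.7] M [-0.2  0.7 -0.2] w 0.0127
t 22.05 grip at press [-22.1  52.   54.4] to go 0.1 -52.0 F [1.4 1.5 1.2] M [0.3 0.5 0.1] w 0.0133
```

```bash
python3 -m jog '{"delta_pos":[[0,0.7,0],[0,0.7,0],[0,0.7,0],[0,0.7,0],[0,0.7,0],[0,0.7,0],[0,0.6,0],[0,0.4,0],[0,0,0]],"dr":[[0,0,0],[0,0,0],[0,0,0],[0,0,0],[0,0,0],[0,0,0],[0,0,0],[0,0,0],[0,0,0]]}' >/dev/null
python3 -c "
from h import *
q(-22,0); cmpq()"
```

```text
t 23.18 grip at press [-22.2   0.1  54.4] to go 0.2 -0.1 F [-0.   0.5  1.9] M [0.3 0.3 0.2] w 0.0130
t 23.18 q [ 1.36  1.02 -1.16  2.28  1.67  0.29 -2.01] press mm [-12.5   0.1  39.4] euler [179.9 -37.9   0. ]
```

```bash
python3 -m jog '{"delta_pos":[[0.47,0,0.37],[0.47,0,0.37],[0.47,0,0.37],[0.47,0,0.37],[0.47,0,0.37],[0.24,0,0.18],[0,0,0]],"dr":[[0,0,0],[0,0,0],[0,0,0],[0,0,0],[0,0,0],[0,0,0],[0,0,0]]}' >/dev/null
python3 -c "
from h import *
q(49.5,0); cmpq()"
```

```text
t 24.05 grip at press [10.6 -0.9 54.4] to go 38.9 0.9 F [-2.3 -0.8  4.5] M [ 0.   0.4 -0.1] w 0.0129
t 24.05 q [ 1.29  1.05 -1.18  2.24  1.71  0.33 -2.08] press mm [20.3 -0.9 39.4] euler [179.8 -37.9   0. ]
```

```bash
python3 -m jog '{"delta_pos":[[0.24,-0.05,0.18],[0.24,-0.03,0.18],[0.24,0,0.18],[0.24,0,0.18],[0,0,0]],"dr":[[0,0,0],[0,0,0],[0,0,0],[0,0,0],[0,0,0]]}' >/dev/null
python3 -c "
from h import *
q(49.5,0)"
for i in 1 2 3; do python3 -m jog '{"delta_pos":[[0.24,0,0.18],[0.16,0,0.12],[0,0,0]],"dr":[[0,0,0],[0,0,0],[0,0,0]]}' >/dev/null
python3 -c "
from h import *
q(49.5,0)"; done
```

```text
t 24.68 grip at press [22.1 -0.1 54.4] to go 27.4 0.1 F [-6.2  0.2  6.3] M [ 0.   0.7 -0.1] w 0.0130
t 25.05 grip at press [27.   0.1 54.4] to go 22.5 -0.1 F [-5.5 -0.3  6.4] M [ 0.   0.7 -0. ] w 0.0132
t 25.43 grip at press [32.   0.2 54.4] to go 17.5 -0.2 F [-5.4 -0.9  5.1] M [-0.   0.7 -0.1] w 0.0135
t 25.80 grip at press [37.1  0.4 54.4] to go 12.4 -0.4 F [-4.7 -2.   3.8] M [-0.2  0.8 -0.2] w 0.0134
```

```bash
for i in 1 2; do python3 -m jog '{"delta_pos":[[0.16,0.02,0.12],[0.16,0.02,0.12],[0,0,0]],"dr":[[0,0,0],[0,0,0],[0,0,0]]}' >/dev/null
python3 -c "
from h import *
q(49.5,0)"; done;  for i in 1 2; do python3 -m jog '{"delta_pos":[[0.08,0,0.06],[0,0,0]],"dr":[[0,0,0],[0,0,0]]}' >/dev/null
python3 -c "
from h import *
q(49.5,0)"; done
```

```text
t 26.18 grip at press [41.2  0.6 54.4] to go 8.3 -0.6 F [-3.8 -1.4  2.1] M [-0.2  0.8 -0.2] w 0.0130
t 26.55 grip at press [45.7  1.2 54.5] to go 3.8 -1.2 F [ 2.6 -0.9 -3.4] M [-0.1  0.8 -0.1] w 0.0132
t 26.80 grip at press [46.7  1.3 54.6] to go 2.8 -1.3 F [ 3.6 -0.8 -5.8] M [-0.2  1.  -0.1] w 0.0129
t 27.05 grip at press [47.8  1.1 54.8] to go 1.7 -1.1 F [ 1.8 -0.9 -4.9] M [-0.3  1.  -0.2] w 0.0129
```

```bash
for i in 1 2 3; do python3 -m jog '{"delta_pos":[[0.06,0,0.08],[0,0,0]],"dr":[[0,0,0],[0,0,0]]}' >/dev/null
python3 -c "
from h import *
q(49.5,0)"; done
```

```text
t 27.30 grip at press [48.7  1.2 54.6] to go 0.8 -1.2 F [ 1.2 -1.  -4.9] M [-0.3  1.1 -0.2] w 0.0129
t 27.55 grip at press [49.6  1.3 54.5] to go -0.1 -1.3 F [-0.6 -1.8 -2.5] M [-0.2  1.1 -0.2] w 0.0130
t 27.80 grip at press [49.8  1.1 54.4] to go -0.3 -1.1 F [-11.7  -1.1   7.6] M [-0.1  1.6 -0.1] w 0.0129
```

```bash
for i in 1 2; do python3 -m jog '{"delta_pos":[[0.08,0,0.06],[0,0,0]],"dr":[[0,0,0],[0,0,0]]}' >/dev/null
python3 -c "
from h import *
q(49.5,0)"; done
```

```text
t 28.05 grip at press [49.9  0.9 54.4] to go -0.4 -0.9 F [-20.4  -0.9  15.6] M [0.  2.  0.1] w 0.0131
t 28.30 grip at press [50.   0.9 54.3] to go -0.5 -0.9 F [-30.   -0.4  23.3] M [0.2 2.5 0.2] w 0.0128
```

Hard stop at x ≈ 50 mm: the push eased as the catches snapped, then rose to 30 N with almost no motion. The die is home. I'll relieve, release and move over to the square die.

```bash
python3 -m jog '{"delta_pos":[[-0.16,0,-0.12],[0,0,0]],"dr":[[0,0,0],[0,0,0]]}' >/dev/null
python3 -c "
from h import *
q(49.5,0)"
python3 -m jog '{"delta_pos":[[0,0,0],[0,0,0],[0,0,0],[0,0,0]],"dr":[[0,0,0],[0,0,0],[0,0,0],[0,0,0]]}' 5 ; python3 -m jog '{"delta_pos":[[0,0,-1],[0,0,-2],[0,0,-2],[0,0,-2],[-1.9,2.4,-0.8],[-1.9,2.4,-0.8],[-1.9,2.4,-0.8],[0,0,0]],"dr":[[0,0,0],[0,0,0],[0,0,0],[0,0,0],[0,0,0],[0,0,0],[0,0,0],[0,0,0]]}'
python3 - <<'E'
from h import *
goal(-22,-71.5); snap('top','t5.png',(255,165,360,265),6)
E
```

```text
t 28.55 grip at press [49.8  1.1 54.4] to go -0.3 -1.1 F [-14.5  -1.2  10. ] M [-0.   1.6  0.1] w 0.0134
time_s: 29.05
tcp_pos: [0.6024, -0.0203, 0.0393]
orientation: [3.141, -0.663, 0.574]
wrist_force: [-0.4, 0.3, 0.4]
gripper_width: 0.0501
gripper_force: 0.0
time_s: 30.05
tcp_pos: [0.5553, -0.14, 0.0776]
orientation: [-3.14, -0.663, 0.567]
wrist_force: [-0.6, 0.3, 0.3]
gripper_width: 0.0502
gripper_force: 0.0
t 30.05 press-frame remaining mm [ 31.6   2.  -38.5] now-tool cm [ 0.12 -0.21  4.98] goal-tool cm [ 0.11 -0.2   4.98] turn deg [ 0.14  0.02 -0.27] F press [-0.3  0.6  0.3] q [ 1.55  1.13 -1.34  2.16  1.2   0.49 -1.42]
```

View pics/t5.png

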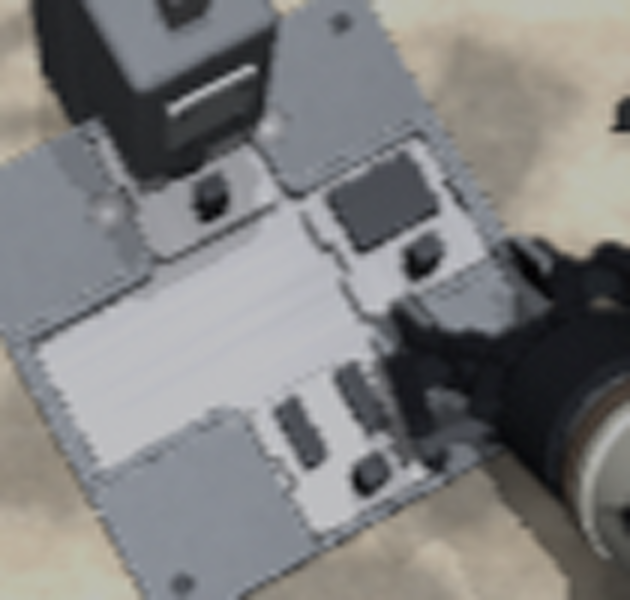

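The round die sits in the bay, handle at (210,195) in the crop, the same place the slotted one occupied. The slotted die lies against the front wall, handle (372,472). Next is the square die, handle (424,255).

```bash
python3 -m jog '{"delta_pos":[[0.1,-0.2,1.2],[0,0,1.2],[0,0,1.2],[0,0,1.3],[0,0,0]],"dr":[[0,0,-0.2],[0,0,0],[0,0,0],[0,0,0],[0,0,0]]}' >/dev/null
python3 -c "
from h import *
goal(-22,-71.5)"; python3 -m jog '{"delta_pos":[[0,0,0],[0,0,0],[0,0,0],[0,0,0],[0,0,0]],"dr":[[0,0,0],[0,0,0],[0,0,0],[0,0,0],[0,0,0]]}' 0.8 50 >/dev/null
python3 -c "
from h import *
q(-22,-71.5)"
```

```text
t 30.73 press-frame remaining mm [-1.6 -3.7 -0.4] now-tool cm [-0.15  0.37 -0.07] goal-tool cm [-0.15  0.37 -0.07] turn deg [-0.09  0.09  0.32] F press [-0.5  0.6  0.6] q [ 1.42  1.13 -1.22  2.13  1.33  0.4  -1.56]
t 31.35 grip at press [-21.2 -69.3  55.6] to go -0.8 -2.2 F [-2.8 -0.9  5.3] M [ 0.   0.7 -0.1] w 0.0129
```

```bash
python3 -m jog '{"delta_pos":[[0,-0.4,0],[0,-0.7,0],[0,-0.7,0],[0,-0.7,0],[0,-0.7,0],[0,-0.7,0],[0,-0.7,0],[0,-0.7,0],[0,-0.7,0],[0,-0.5,0],[0,0,0]],"dr":[[0,0,0],[0,0,0],[0,0,0],[0,0,0],[0,0,0],[0,0,0],[0,0,0],[0,0,0],[0,0,0],[0,0,0],[0,0,0]]}' >/dev/null
python3 -c "
from h import *
q(-22,0)"
```

```text
t 32.73 grip at press [-20.9  -2.9  55.6] to go -1.1 2.9 F [-1.  -2.7  6.5] M [-0.3  0.  -0.4] w 0.0133
```

```bash
python3 -m jog '{"delta_pos":[[-0.03,-0.15,-0.02],[-0.03,-0.15,-0.02],[0,0,0]],"dr":[[0,0,0],[0,0,0],[0,0,0]]}' >/dev/null
python3 -c "
from h import *
q(-22,0)"; python3 -m jog '{"delta_pos":[[0,0,0],[0,0,0],[0,0,0],[0,0,0]],"dr":[[0,0,0],[0,0,0],[0,0,0],[0,0,0]]}' 5 >/dev/null ; python3 -m jog '{"delta_pos":[[0,0,-1],[0,0,-2],[0,0,-3],[0,0,-4],[0,3,-3],[0,5,-2],[0,5,-2],[0,5,-1],[0,0,0]],"dr":[[0,0,0],[0,0,0],[0,0,0],[0,0,0],[0,0,0],[0,0,0],[0,0,0],[0,0,0],[0,0,0]]}'
python3 - <<'E'
from h import *
a=r.capture('top')[160:270,250:360,::-1]; b=r.capture('side')[155:255,240:345,::-1]
f=lambda i:cv2.resize(i,(400,400),interpolation=cv2.INTER_CUBIC)
cv2.imwrite('pics/fin.png',np.hstack([f(a),f(b)]))
X0=[.5523,-.0545,.5731]
for p in((.0495,0,.066),(-.022,0,.066),(-.098,0,.066)): print('expected',(proj('top',P2W(p,X0))-[250,160])*400/110,(proj('side',P2W(p,X0))-[240,155])*[400/105,4]+[400,0])
print(r.get_state()['time_s'])
E
```

```text
t 33.10 grip at press [-21.5  -0.9  55.6] to go -0.5 0.9 F [ 2.  -3.5  6.6] M [-0.6 -0.3 -0.6] w 0.0134
time_s: 34.72
tcp_pos: [0.5493, -0.2778, 0.1832]
orientation: [3.137, -0.665, 0.573]
wrist_force: [-0.2, 0.3, -0.9]
gripper_width: 0.0502
gripper_force: 0.0
expected [147.2179107  126.48284442] [513.84798257 228.42177358]
expected [194.02788349 208.83461486] [598.48854738 188.62108265]
expected [244.89865756 298.33046497] [685.04186973 147.92095217]
34.825
```

View pics/fin.png

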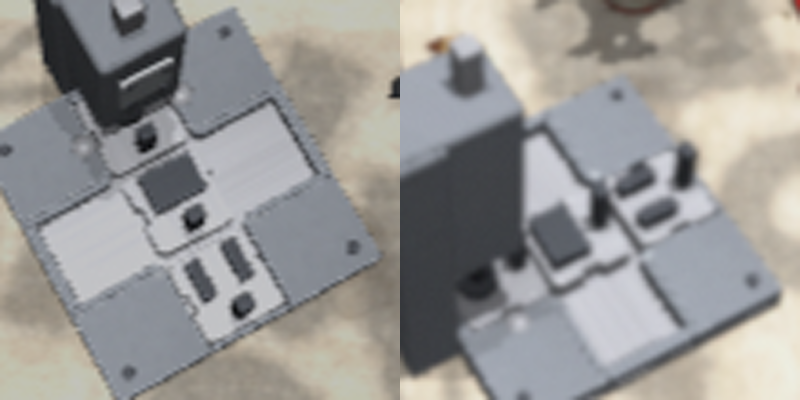

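The final view matches the expected handle positions. Round is home in the bay (top view (146,130), expected (147,126)). Square is in the middle ((194,212), expected (194,209)). Slotted is at the front wall ((243,300), expected (245,298)). The gripper is clear of everything.

```bash
python3 -c "
from plant import r; print(r.job_done())"
```

```text
the job is handed in; nothing more can be done
None
```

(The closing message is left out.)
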